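# Raise the flow-cell splash guard and prime the syringe pump by four clicks

### The job

Fold the grey cover that leans back off the flow-cell tray up until it stands straight up as a splash guard, and leave it standing. Only then push the syringe pump's priming lever away from its home stop by four clicks, no further (a fifth click would overdose the cell), and finish holding the lever there against its return spring: the program ends with the gripper still holding it at the fourth click. Leave everything else where it is.

Things in the scene. Friction and masses are not known exactly. Their poses are not given: they have to be found in the camera images.
- pump: syringe pump, fixed to the table: an aluminium deck 200 mm (its x) by 300 mm (its y), 50 mm high, carrying two steel rods, a pusher block and a clamped syringe along its rear half (nothing there over 155 mm high). Origin: centre of the underside. Its front, with the priming lever, faces its -x; the syringe outlet points to its -y.
- lever (a joint): priming lever angle, rad: 0 at home on its stop, growing as the peg sweeps to the pump's -y (anticlockwise from above), far stop 1.2. A toothed sector runs past a sprung pawl: click n drops in at 0.2 n (20 mm apart at the peg), tooth tops between, at 0.1, 0.3... The push at the peg jumps up to 5 to 12 N as a click drops in, then falls to 1 to 3 N until the next. Let go, a spring returns it home.
- lever_grip (a point): point on the axis of the lever's peg, 100 mm above the table. The peg is upright, round, 14 mm across, black, free from 70 to 126 mm above the table, at the outer end of the level black lever arm (18 mm wide, its top at 70 mm), beyond the deck's front edge, 100 mm from the pivot axis.
- lever_pivot (a point): point on the lever's upright pivot axis, 100 mm above the table (fixed to the pump, axes as the pump's).
- tray: white open tray, 140 mm (its x) by 180 mm (its y), on a wooden board, fixed to the table; rim 75 mm above the table; a steel flow cell stands in it, up to 88 mm. Origin: under its middle, at table height. The hinged cover is on its near side (its -x).
- cover (a joint): angle of the tray's flat grey cover, rad: 0 = straight up, negative = leaning out over the table to the tray's -x (towards the robot), positive = leaning in over the tray; stops at -1.1 and 1.5. Cover: 170 mm wide, 110 mm hinge to free edge, 6 mm thick, 10 mm round bead along the free edge. Stiff hinge: it stays where it is left and takes about 4 N at the free edge to move.
- cover_edge (a point): middle of the cover's free edge, 110 mm from the hinge line.
- cover_hinge (a point): middle of the cover's hinge line, 80 mm above the table, fixed to the tray (axes as the tray's; the hinge line runs along its y).
- bottle: amber reagent bottle, 56 mm across, 120 mm tall, upright to the left of the pump; bystander, origin under it
- beaker: glass beaker, 64 mm across, 85 mm tall, to the right of the tray, near its front; bystander, origin under it
- fitting: brass tube fitting, 18 mm across, 26 mm tall, upright on the front right corner of the pump's deck; bystander, origin under it
- gasket: black rubber ring, 36 mm across, 8 mm tall, lying in the tray; bystander, origin under it
- driver: screwdriver lying on the table between the robot and the work, roughly crosswise; bystander, origin under it
- timer: white box timer, 45 x 80 x 60 mm tall, to the right of the tray; bystander, origin under it
- vial: small capped vial, 26 mm across, 45 mm tall, in front of the left end of the pump; bystander, origin under it

How it is judged:
By the outcome, as a careful person would: the job done as asked, in the order asked, and still so for the second after the job is handed in, while the arm keeps its last pose, push and grip.
It also fails if it takes over 67 s, if anything falls off the work surface, if the arm or the gripper's body presses on something with over 40 N, if the wrist force passes 120 N, or if a joint passes its speed limit or range.

### The arm

A 6-joint arm with a two-finger parallel gripper is mounted at the origin on the work surface. World frame = base frame: x ahead of the robot, y to its left, z up, the work surface at z = 0. Lengths are in m, angles in degrees, forces in N, time in s.
With the tool pointing down it reaches from about 0.4 to 0.825 m from the base axis. Payload 7 kg.
Tool frame: the origin (TCP) lies midway between the tips of the shut fingers; the grasp point (between the pads) lies 19 mm behind it; z points along the fingers, y is the line along which they close (so a half turn about z gives the same grasp; the last joint's range is limited). The gripper opens to 88 mm and grips with 3 to 60 N. Pads are 19 mm wide; open, the fingers measure 130 mm over their backs; the gripper's body (78 mm by 193 mm) begins 47 mm behind the grasp point.
Start: joints at [87.439, 20.546, 0.682, 0, -70.136, -16.507], TCP at [0.221, 0.638, 0.227] pointing down, gripper open.
Joint ranges: [-176.03, 176.03], [-82.01, 121.73], [-58.28, 71.71], [-173.87, 95.51], [-174.79, -0.11], [-173.66, 173.66]. Speed limits (degrees/s): [136.94, 136.94, 172.46, 180, 180, 180].

### API

Orientations are given as [roll, pitch, yaw] about the fixed x, y, z axes, in that order (R = Rz(yaw) Ry(pitch) Rx(roll)).
In Python, from plant import * gives the robot as it stands.
- The arm moves only by the tool move_arm, never from a script. Its argument "commands" is a list of rows, each a list of 7 numbers: the shift along the world's x, y, z in mm, then the turn, a rotation vector about the world's x, y, z in degrees, then the opening in per cent of the stroke, from 0 (shut) to 100 (fully open). In form: [[x, y, z, rx, ry, rz, fingers], ...]. A call has 1 to 20 rows; each row shifts and turns the commanded pose from where the row before left it; what a row does not reach is not made up. A row lasts 1/10 s, in which the tool goes at most 50 mm and 8.59 degrees, less where a joint would pass 70% of its speed; a pose out of reach is approached as far as the arm can. A call with a gripper value outside its range is refused whole. The fingers move at their own pace and stop on an object; "squeeze" is the grip in N (left out, the last holds). Time passes only in rows, so rows that do not move let the fingers close. It gives the time, the measured TCP pose, the force and the opening at its end, in the units of the state.
- get_state(): the state, without advancing time (a new reading comes with each control period).
- capture(name): name is "side" or "top" or "wrist"; returns a dict with "frame" (400x640x3 uint8, blue, green, red), "camera_matrix" (3x3 intrinsics, pixels), "dist_coeffs" ([k1, k2, p1, p2, k3] as OpenCV has them; the pictures are not rectified), "world_to_cam" (4x4, takes a point from world to camera coordinates); the wrist camera has in their place "tool_from_camera" (4x4, takes a point from camera to tool coordinates, whose origin is the TCP and whose axes are the flange's). Camera axes: x right, y up, looking along -z (the intrinsics and any distortion apply to the point x, -y, -z); pixel columns grow to the right and rows downward; lengths in m; the calibration is good to about 2 mm. A picture is of the moment at which its call begins: read the wrist's pose just before it. There is no depth.
- close_job(): hands the job in, once; it reports no verdict.
The state is a dict: "time_s": time; "joints": joint angles; "qd": joint speeds; "joint_torque": joint torques, N m; "tcp_pos": TCP position; "eef_rot": TCP orientation; "contact_force": force on the tool from outside, world axes, zero at the start; "moment": the same for the moment, N m; "gripper_width": finger opening in m.
Only numpy, scipy, OpenCV 4.12 (cv2) and the standard library are available. Lean on these libraries where they do the work, as an engineer would, in place of code of your own. Each camera call takes 0.05 s, during which the arm holds its last target. There are 200 camera calls.

## Working session

There is one attempt and no reset: what is moved stays moved. The work goes in short steps, Python scripts to look and compute and a tool call to move; the robot and the scene stay as the last step left them, time stands still between calls to the robot, and variables do not carry over. Pictures are saved under pics/ and viewed, on a budget of 10 in all, crops included, one or two more only if the job needs it, and the job is handed in when it is done.

Besides the shell and the picture viewer there is one more tool, called after "Call:" as name([rows], argument=value, ...), one row to a line, values as JSON. move_arm: Moves the arm, as the interface text tells. Its arguments: {"type":"object","properties":{"commands":{"type":"array"},"squeeze":{"type":"number"}},"required":["commands"]}

```bash
ls; mkdir -p pics
cat > h.py <<'E'
from plant import *
import numpy as np, cv2, pickle
def ray(c,uv):
    K=np.array(c["camera_matrix"]);d=np.array(c["dist_coeffs"])
    p=cv2.undistortPoints(np.array(uv,float).reshape(-1,1,2),K,d).reshape(-1,2)
    W=np.array(c["world_to_cam"]);R=W[:3,:3];o=-R.T@W[:3,3]
    D=np.c_[p[:,0],-p[:,1],-np.ones(len(p))]@R
    return o,D
def onz(c,uv,z):
    o,D=ray(c,uv); z=np.broadcast_to(z,len(D))
    return o+D*((z-o[2])/D[:,2])[:,None]
def proj(c,P):
    W=np.array(c["world_to_cam"]);q=np.atleast_2d(P)@W[:3,:3].T+W[:3,3]
    q=q*[1,-1,-1]
    return cv2.projectPoints(q,np.zeros(3),np.zeros(3),np.array(c["camera_matrix"]),np.array(c["dist_coeffs"]))[0].reshape(-1,2)
def load(n): return pickle.load(open(n+'.pkl','rb'))
def snap(cam,n):
    s=get_state();c=capture(cam)
    if cam=="wrist":
        from scipy.spatial.transform import Rotation as Ro
        T=np.eye(4);T[:3,:3]=Ro.from_euler('xyz',s["eef_rot"],degrees=True).as_matrix();T[:3,3]=s["tcp_pos"]
        c["world_to_cam"]=np.linalg.inv(T@np.array(c["tool_from_camera"]))
    pickle.dump(c,open(n+'.pkl','wb'));cv2.imwrite(f'pics/{n}.png',c["frame"]);return c
E
python3 - <<'E'
from h import *
print(get_state())
for n in("top","side"):
    c=snap(n,n+"0");W=np.array(c["world_to_cam"]);print(n,-W[:3,:3].T@W[:3,3])
a=[cv2.imread(f'pics/{n}0.png') for n in("top","side")]
cv2.imwrite('pics/both.png',cv2.resize(np.vstack(a),None,fx=.75,fy=.75))
E
```

```text
pics
{'time_s': 0.0, 'joints': array([ 8.74397983e+01,  2.05921200e+01,  6.33122170e-01, -2.03083108e-02,
       -7.01347626e+01, -1.65065729e+01]), 'qd': array([-0.08818954, -0.00274226,  0.00856124,  0.04613499,  0.03008086,
       -0.04891344]), 'joint_torque': array([-1.99060883e-04, -5.82723570e+01,  2.93056583e+01,  6.99726149e+00,
        7.02795209e-03, -1.59281194e-04]), 'tcp_pos': array([0.2203703 , 0.63749609, 0.22560941]), 'eef_rot': array([ 1.79904679e+02, -8.33816903e-03, -1.90736843e+01]), 'contact_force': array([-0.43640879,  0.27655151,  0.42947593]), 'moment': array([ 0.04361621, -0.03284549, -0.02065217]), 'gripper_width': 0.08747525253224632}
top [ 0.35274668 -0.00746796  1.10091009]
side [ 0.94320413 -0.91735551  0.83781137]
```

View pics/top0.png

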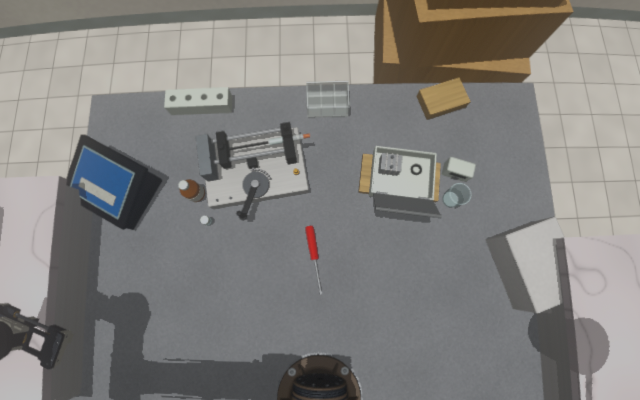

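View pics/side0.png

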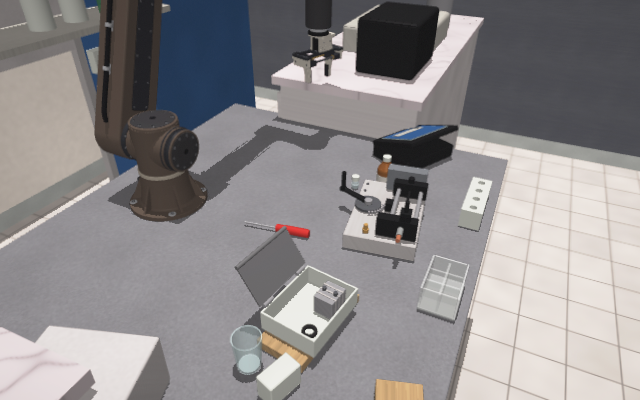

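The top view shows the pump around (257,175) with its lever arm from (256,184) to (243,215), and the tray at (403,172) with the cover at (405,203). The side view shows the cover leaning back at (270,265) and the peg at (344,180). Next I'll zoom in on both.

Run:
```python
from h import *
t=cv2.imread('pics/top0.png');s=cv2.imread('pics/side0.png')
f=lambda i,x,y,w,h,k:cv2.resize(i[y:y+h,x:x+w],None,fx=k,fy=k,interpolation=cv2.INTER_CUBIC)
# four 400x300 tiles
a=np.hstack([f(t,190,125,133,100,3)[:300,:399],f(t,350,135,133,100,3)[:300,:399]])
b=np.hstack([f(s,325,150,133,100,3)[:300,:399],f(s,230,220,133,100,3)[:300,:399]])
cv2.imwrite('pics/zoom.png',np.vstack([a,b]))
```

```text
(no output)
```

View pics/zoom.png

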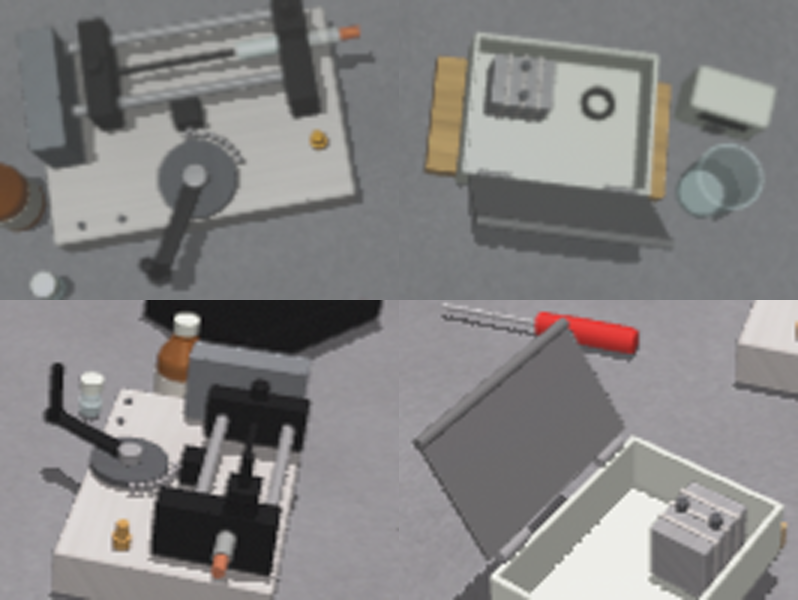

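```bash
cat >> h.py <<'E'
def tri(c1,u1,c2,u2):
    o1,D1=ray(c1,[u1]);o2,D2=ray(c2,[u2]);d1,d2=D1[0],D2[0]
    s=np.linalg.lstsq(np.c_[d1,-d2],o2-o1,rcond=None)[0]
    a,b=o1+s[0]*d1,o2+s[1]*d2
    return (a+b)/2,np.linalg.norm(a-b)
E
python3 - <<'E'
from h import *
np.set_printoptions(precision=4,suppress=True)
t=load('top0');s=load('side0')
T=lambda x,y:(190+(x-1)/3,125+(y-1)/3);U=lambda x,y:(350+(x-399-1)/3,135+(y-1)/3)
S=lambda x,y:(325+(x-1)/3,150+(y-301)/3);V=lambda x,y:(230+(x-400)/3,220+(y-301)/3)
print('deck',onz(t,[T(58,243),T(355,197),T(318,10)],.05), onz(s,[S(52,557),S(122,390)],.05))
print('tray rim',onz(t,[U(462,180),U(648,196),U(658,55),U(476,34)],.075),onz(s,[V(492,573),V(632,437),V(781,507)],.075))
print('edge',tri(t,U(475,222),s,V(568,323)),tri(t,U(671,242),s,V(418,443)))
print('pivot',onz(t,[T(194,176)],.08),onz(s,[S(130,450)],.08))
print('peg top',tri(t,T(151,269),s,S(57,368)),onz(t,[T(151,269)],.126),onz(s,[S(57,368)],.126))
print('peg base',tri(t,T(163,264),s,S(54,412)),onz(t,[T(163,264)],.07),onz(s,[S(54,412)],.07))
E
```

```text
deck [[0.5473 0.3071 0.05  ]
 [0.5853 0.0156 0.05  ]
 [0.7807 0.0489 0.05  ]] [[0.592  0.0032 0.05  ]
 [0.5498 0.3002 0.05  ]]
tray rim [[ 0.5623 -0.1633  0.075 ]
 [ 0.542  -0.3401  0.075 ]
 [ 0.6819 -0.363   0.075 ]
 [ 0.7077 -0.1854  0.075 ]] [[ 0.5444 -0.34    0.075 ]
 [ 0.572  -0.1688  0.075 ]
 [ 0.7085 -0.1901  0.075 ]]
edge (array([ 0.5088, -0.1583,  0.162 ]), np.float64(0.003689314555268101)) (array([ 0.4839, -0.3275,  0.1659]), np.float64(0.0013034498457724995))
pivot [[0.6035 0.1684 0.08  ]] [[0.61   0.1535 0.08  ]]
peg top (array([0.51  , 0.2011, 0.12  ]), np.float64(0.0040122261430157406)) [[0.5073 0.1987 0.126 ]] [[0.515  0.1934 0.126 ]]
peg base (array([0.5167, 0.1964, 0.0738]), np.float64(0.007563385474925528)) [[0.5207 0.1991 0.07  ]] [[0.5119 0.1988 0.07  ]]
```

The pump yaw comes out near 7.6°, with the peg near (0.513, 0.198) and the pivot near (0.605, 0.163). The cover edge is near (0.496, -0.243, 0.164) and its yaw near -8°. I'll go there and look again from close by, passing over the lever on the way.

Call:
move_arm([
  [22,-36,11,0,0,1.6,100],
  [22,-36,11,0,0,1.6,100],
  [22,-36,11,0,0,1.6,100],
  [22,-36,11,0,0,1.6,100],
  [22,-36,11,0,0,1.6,100],
  [22,-36,11,0,0,1.6,100],
  [22,-36,11,0,0,1.6,100],
  [22,-36,11,0,0,1.6,100],
  [22,-36,11,0,0,1.6,100],
  [22,-36,11,0,0,1.6,100],
  [22,-36,11,0,0,1.6,100],
  [0,-36,11,0,0,1.4,100],
  [0,0,0,0,0,0,100],
])

```text
time_s: 1.4
tcp_pos: [0.4631, 0.2027, 0.3603]
eef_rot: [-179.9, -0.1, -0.2]
contact_force: [-0.1, 0.7, -0.1]
gripper_width: 0.0877
```

Run:
```python
from h import *
print(get_state()); c=snap('wrist','w1'); print(np.array(c['tool_from_camera']).round(3))
```

```text
{'time_s': 1.4, 'joints': array([ 4.59691576e+01,  7.07282980e-01, -6.99077401e+00,  4.03844508e-02,
       -8.21803772e+01,  4.38114016e+01]), 'qd': array([ 2.69614841,  1.54544561, -0.4014633 , -1.04450298,  2.08079928,
       -4.17014843]), 'joint_torque': array([ -1.02073621, -31.43887639,  30.18656731,   7.24429116,
        -0.32986052,   0.91586329]), 'tcp_pos': array([0.46313817, 0.20274436, 0.36034766]), 'eef_rot': array([-1.79939982e+02, -1.13036801e-01, -2.14047946e-01]), 'contact_force': array([-0.11001738,  0.67698548, -0.05655   ]), 'moment': array([ 0.07028628, -0.05936333,  0.01233745]), 'gripper_width': 0.0877276672931789}
[[-0.     0.966  0.258  0.071]
 [ 1.     0.     0.    -0.001]
 [ 0.     0.258 -0.966 -0.158]
 [ 0.     0.     0.     1.   ]]
```

View pics/w1.png

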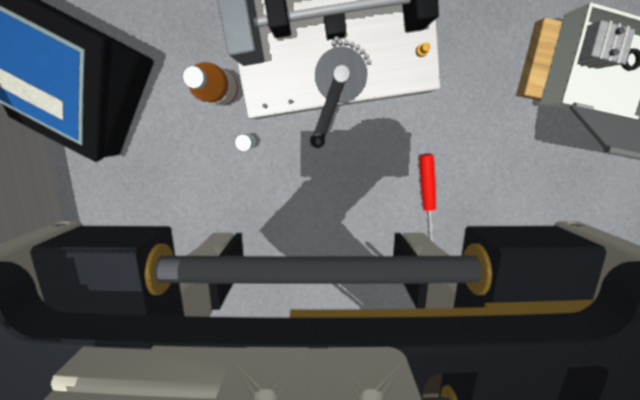

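The wrist view shows the peg top at (317,141) and the pivot boss at (342,73). I'll cast those, then move over the tray.

Run:
```python
from h import *
np.set_printoptions(precision=4,suppress=True)
c=load('w1');f=c['frame']
print('pivot',onz(c,[(342,73)],.08),'peg',onz(c,[(317,141)],.126),'deck',onz(c,[(249,118),(439,90)],.05))
g=(f.max(2)<45).astype(np.uint8)[100:160,290:345]
for r in range(30,55,2): print(100+r,np.flatnonzero(g[r])[[0,-1]]+290 if g[r].any() else None)
m=((f.max(2).astype(int)-f.min(2)<20)&(f.mean(2)>150)).astype(np.uint8)[60:88,328:356]
n,l,st,ce=cv2.connectedComponentsWithStats(m);print(st,ce+[328,60])
```

```text
pivot [[0.6058 0.1702 0.08  ]] peg [[0.5144 0.2054 0.126 ]] deck [[0.5463 0.3107 0.05  ]
 [0.5873 0.0196 0.05  ]]
130 None
132 None
134 [321 324]
136 [312 324]
138 [311 323]
140 [311 323]
142 [311 323]
144 [312 322]
146 [314 320]
148 None
150 None
152 None
154 None
[[  0   0  28  28 564]
 [  5   5  17  17 220]] [[341.6613  73.7216]
 [341.0864  72.9318]]
```

Call:
move_arm([
  [0,-45,0,0,0,-7,100],
  [0,-45,0,0,0,-7,100],
  [0,-45,0,0,0,-7,100],
  [0,-45,0,0,0,-7,100],
  [0,-45,0,0,0,-7,100],
  [0,-45,0,0,0,-7,100],
  [0,-45,0,0,0,-7,100],
  [0,-45,0,0,0,-7,100],
  [0,-40,0,0,0,-7,100],
  [0,-40,0,0,0,-7,100],
  [0,0,0,0,0,-7,100],
  [0,0,0,0,0,-7,100],
  [0,0,0,0,0,-7,100],
  [0,0,0,0,0,-7,100],
  [0,0,0,0,0,0,100],
])

```text
time_s: 2.95
tcp_pos: [0.4628, -0.2334, 0.3578]
eef_rot: [179.9, 0.0, -98.1]
contact_force: [0.2, -0.1, -0.8]
gripper_width: 0.0877
```

Run:
```python
from h import *
print(get_state()['tcp_pos'],get_state()['eef_rot'],get_state()['joints']); c=snap('wrist','w2')
```

```text
[ 0.4628047  -0.2334014   0.35776035] [ 1.79928178e+02  1.62822868e-02 -9.81444583e+01] [-5.06068006e+00  2.18321899e+00 -5.76365254e+00 -2.03140668e-02
 -8.21239711e+01 -3.08097200e+00]
```

View pics/w2.png

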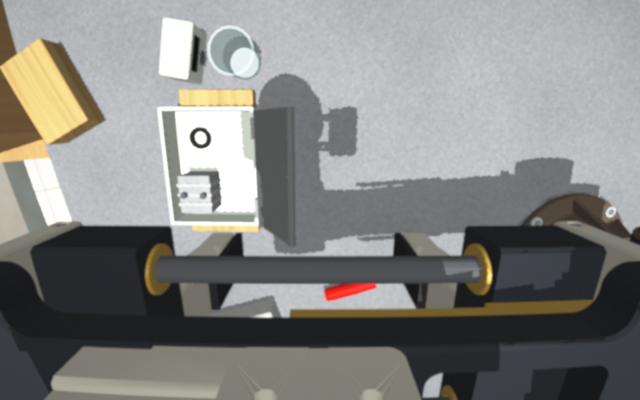

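The wrist view shows the cover's free edge along column ~294, rows 107–245, and the tray's near rim at column ~256, rows 108–222.

```bash
cat >> h.py <<'E'
def multi(*cu):
    A=np.zeros((3,3));b=np.zeros(3);L=[]
    for c,u in cu:
        o,D=ray(c,[u]);d=D[0]/np.linalg.norm(D[0]);M=np.eye(3)-np.outer(d,d);A+=M;b+=M@o;L.append((o,M))
    x=np.linalg.solve(A,b);return x,[np.linalg.norm(M@(x-o))*1e3 for o,M in L]
E
python3 - <<'E'
from h import *
np.set_printoptions(precision=4,suppress=True)
t=load('top0');s=load('side0');w=load('w2')
U=lambda x,y:(350+(x-400)/3,135+(y-1)/3);V=lambda x,y:(230+(x-400)/3,220+(y-301)/3)
L=multi((t,U(475,222)),(s,V(568,323)),(w,(294,245)));R=multi((t,U(671,242)),(s,V(418,443)),(w,(294,107)))
print(L,R,multi((s,V(568,323)),(w,(294,245))),multi((s,V(418,443)),(w,(294,107))))
print('len',np.linalg.norm(L[0]-R[0]))
f=w['frame']
for r in(115,130,150,170,190,210,225,240): print(r,[tuple(f[r,x]) [1] for x in range(244,304,2)])
print('rim',onz(w,[(255,108),(258,222),(160,108),(169,223)],.075))
E
```

```text
(array([ 0.508 , -0.1572,  0.1622]), [np.float64(2.2504442214267475), np.float64(2.146954106198142), np.float64(2.0073066629602323)]) (array([ 0.4819, -0.326 ,  0.1647]), [np.float64(3.022021563409301), np.float64(0.6811212499830102), np.float64(3.3345720890487103)]) (array([ 0.5078, -0.1535,  0.1583]), [np.float64(0.39416686484137975), np.float64(0.3941668648414469)]) (array([ 0.4797, -0.3241,  0.1613]), [np.float64(0.5828498932235838), np.float64(0.5828498932237374)])
len 0.17085408748348418
115 [np.uint8(213), np.uint8(213), np.uint8(213), np.uint8(212), np.uint8(191), np.uint8(104), np.uint8(84), np.uint8(85), np.uint8(85), np.uint8(85), np.uint8(85), np.uint8(85), np.uint8(85), np.uint8(84), np.uint8(85), np.uint8(85), np.uint8(85), np.uint8(85), np.uint8(85), np.uint8(85), np.uint8(85), np.uint8(91), np.uint8(101), np.uint8(100), np.uint8(90), np.uint8(103), np.uint8(118), np.uint8(118), np.uint8(116), np.uint8(114)]
130 [np.uint8(211), np.uint8(211), np.uint8(213), np.uint8(190), np.uint8(134), np.uint8(107), np.uint8(85), np.uint8(86), np.uint8(85), np.uint8(86), np.uint8(85)
[... 2328 characters left out ...]
t8(86), np.uint8(86), np.uint8(91), np.uint8(100), np.uint8(98), np.uint8(92), np.uint8(115), np.uint8(116), np.uint8(116), np.uint8(116)]
240 [np.uint8(188), np.uint8(188), np.uint8(191), np.uint8(191), np.uint8(193), np.uint8(193), np.uint8(191), np.uint8(192), np.uint8(195), np.uint8(194), np.uint8(193), np.uint8(193), np.uint8(194), np.uint8(193), np.uint8(187), np.uint8(143), np.uint8(115), np.uint8(115), np.uint8(112), np.uint8(101), np.uint8(88), np.uint8(87), np.uint8(95), np.uint8(99), np.uint8(98), np.uint8(91), np.uint8(109), np.uint8(118), np.uint8(119), np.uint8(116)]
rim [[ 0.541  -0.3372  0.075 ]
 [ 0.5699 -0.1664  0.075 ]
 [ 0.6791 -0.3587  0.075 ]
 [ 0.713  -0.1849  0.075 ]]
```

Tray yaw is about -9°, the hinge about (0.555, -0.2515, 0.08) and the cover angle about -37°. I'll tilt the tool in line with the cover and stop 120 mm short of it.

Call:
move_arm([
  [-5,0,-10,0,0,-0.9,45],
  [-4,0,-15,-1.16,-7.3,0,45],
  [-4,0,-18,-1.16,-7.3,0,45],
  [-4,0,-18,-1.16,-7.3,0,45],
  [-4,0,-18,-1.16,-7.3,0,45],
  [-4,1,-18,-1.16,-7.3,0,45],
  [-4,0,-18,0,0,0,45],
  [0,0,0,0,0,0,45],
  [0,0,0,0,0,0,45],
])

```text
time_s: 3.9
tcp_pos: [0.4348, -0.2339, 0.2461]
eef_rot: [-143.7, -0.2, -99.0]
contact_force: [1.0, 0.5, 0.8]
gripper_width: 0.0392
```

Run:
```python
from h import *
from scipy.spatial.transform import Rotation as Ro
s=get_state();print(s['tcp_pos'],s['joints'],Ro.from_euler('xyz',s['eef_rot'],degrees=True).as_matrix().round(3)); snap('side','s3')
f=cv2.imread('pics/s3.png');cv2.imwrite('pics/s3z.png',cv2.resize(f[140:360,180:460],None,fx=2.5,fy=2.5))
```

```text
[ 0.43475208 -0.23389081  0.24611691] [ -2.5359636  -18.17161336 -50.81048777  10.8007881  -21.55154722
 -15.16686997] [[-0.156 -0.796  0.585]
 [-0.988  0.124 -0.095]
 [ 0.003 -0.593 -0.805]]
```

View pics/s3z.png

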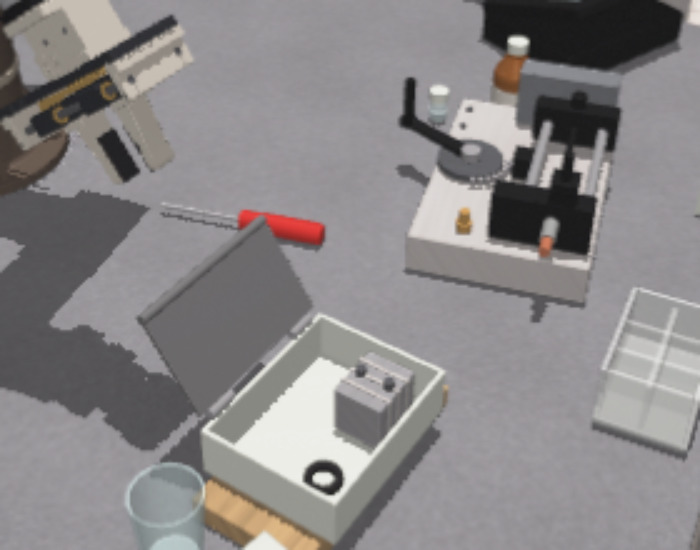

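The tool is tilted about 36° and lines up with the cover, whose edge runs from (142,320) to (265,220) in this crop. I'll move in along the tool axis.

Run:
```python
from h import *
s=load('s3');print(onz(s,[(305.2,264.8),(261.2,304.8)],.08))
```

```text
[[ 0.56894924 -0.17426001  0.08      ]
 [ 0.53944673 -0.32900991  0.08      ]]
```

Call:
move_arm([
  [12,-2,-17,0,0,0,45],
  [12,-2,-17,0,0,0,45],
  [12,-2,-17,0,0,0,45],
  [12,-2,-17,0,0,0,45],
  [12,-1,-16,0,0,0,45],
  [10,-1,-15,0,0,0,45],
  [0,0,0,0,0,0,45],
  [0,0,0,0,0,0,45],
])

```text
time_s: 4.75
tcp_pos: [0.4935, -0.2422, 0.1634]
eef_rot: [-144.9, 0.3, -98.7]
contact_force: [-0.5, 0.4, 0.7]
gripper_width: 0.0393
```

Run:
```python
from h import *
s=get_state();print(s['tcp_pos'],s['contact_force']); snap('side','s4');snap('wrist','w4')
f=cv2.imread('pics/s4.png')[160:320,200:360];g=cv2.imread('pics/w4.png')[50:330,160:560]
cv2.imwrite('pics/c4.png',np.hstack([cv2.resize(f,(400,400),interpolation=cv2.INTER_CUBIC),cv2.resize(g,(400,280))[:, :].copy() if 0 else cv2.copyMakeBorder(g,0,120,0,0,cv2.BORDER_CONSTANT)]))
```

```text
[ 0.49352353 -0.24222878  0.16335624] [-0.50810971  0.40043643  0.7291448 ]
```

View pics/c4.png

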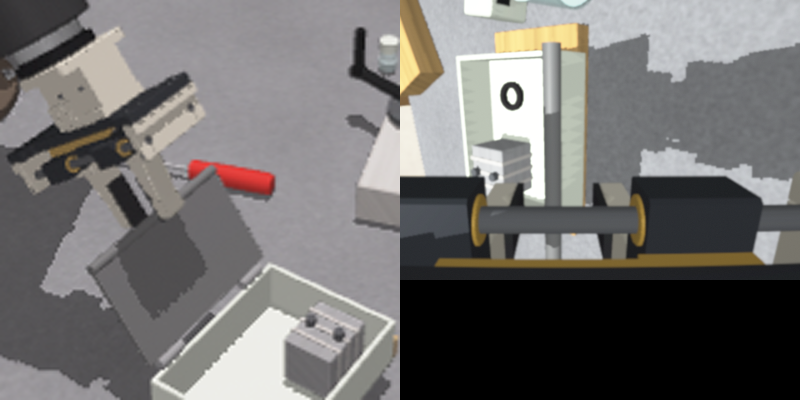

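The fingers straddle the bead, which sits midway between them in the wrist view. The move stopped 20 mm short, so I'll go the rest of the way and close.

Call:
move_arm([
  [6,-1,-8,0,0,0,45],
  [6,-1,-8,0,0,0,45],
  [0,0,0,0,0,0,45],
  [0,0,0,0,0,0,0],
  [0,0,0,0,0,0,0],
  [0,0,0,0,0,0,0],
  [0,0,0,0,0,0,0],
  [0,0,0,0,0,0,0],
  [0,0,0,0,0,0,0],
], squeeze=12)

```text
time_s: 5.75
tcp_pos: [0.4965, -0.2401, 0.1577]
eef_rot: [-145.7, 0.3, -98.7]
contact_force: [3.4, -1.6, 0.9]
gripper_width: 0.0092
```

Run:
```python
from h import *
from scipy.spatial.transform import Rotation as Ro
s=get_state();R=Ro.from_euler('xyz',s['eef_rot'],degrees=True).as_matrix();p=s['tcp_pos']
print(p,s['eef_rot'],s['contact_force'],s['gripper_width'],'grasp',p-.019*R[:,2])
```

```text
[ 0.49650852 -0.2401117   0.15766022] [-145.73555173    0.34705351  -98.71821106] [ 3.40751724 -1.59942928  0.89355329] 0.009198223300679657 grasp [ 0.48592045 -0.23858428  0.17336244]
```

The grip is 9.2 mm wide, so it holds the bead. The TCP lies 98 mm from the hinge at -37.5°, which matches. I'll fold along the arc in half-steps.

Call:
move_arm([
  [5.2,-0.8,3.6,0.53,3.4,0,0],
  [5.2,-0.8,3.5,0.53,3.4,0,0],
  [5.7,-0.9,2.9,0.53,3.4,0,0],
  [5.7,-0.9,2.7,0.53,3.4,0,0],
  [6.0,-1,2.2,0.53,3.4,0,0],
  [6.0,-1,2.0,0.53,3.4,0,0],
  [0,0,0,0,0,0,0],
  [0,0,0,0,0,0,0],
  [0,0,0,0,0,0,0],
])

```text
time_s: 6.65
tcp_pos: [0.528, -0.2545, 0.1744]
eef_rot: [-164.9, -0.6, -99.2]
contact_force: [3.3, 4.6, -0.9]
gripper_width: 0.0098
```

```bash
cat > st.py <<'E'
from h import *
s=get_state();p=s['tcp_pos'];d=p-[.555,-.2515,.08]
X=d@[.988,-.156,0]
print(p.round(4),s['eef_rot'].round(2),s['contact_force'].round(1),s['gripper_width'].round(4),'rel x',X.round(4),'z',d[2].round(4),'r',np.hypot(X,d[2]),'ang',np.degrees(np.arctan2(X,d[2])))
print(s['joints'].round(1),s['moment'].round(2))
E
python3 st.py
```

```text
Traceback (most recent call last):
  File "st.py", line 4, in <module>
    print(p.round(4),s['eef_rot'].round(2),s['contact_force'].round(1),s['gripper_width'].round(4),'rel x',X.round(4),'z',d[2].round(4),'r',np.hypot(X,d[2]),'ang',np.degrees(np.arctan2(X,d[2])))
                                                                       ^^^^^^^^^^^^^^^^^^^^^^^^
AttributeError: 'float' object has no attribute 'round'
```

```bash
sed -i "s/s\['gripper_width'\].round(4)/s['gripper_width']/" st.py; python3 st.py
```

```text
[ 0.528  -0.2545  0.1744] [-164.87   -0.57  -99.16] [ 3.3  4.6 -0.9] 0.00981227973162089 rel x -0.0262 z 0.0944 r 0.09793018598640747 ang -15.539416795556914
[ -5.6   6.4 -28.3   2.3 -40.3  -5. ] [ 1.86 -0.4   0.59]
```

Call:
move_arm([
  [5.2,0,1.3,0.47,3.0,0,0],
  [5.2,0,1.0,0.47,3.0,0,0],
  [5.2,0,0.7,0.47,3.0,0,0],
  [5.2,-0.5,0.4,0.47,3.0,0,0],
  [5.2,-0.5,0.1,0.47,3.0,0,0],
  [0,0,0,0,0,0,0],
  [0,0,0,0,0,0,0],
  [0,0,0,0,0,0,0],
])

```text
time_s: 7.45
tcp_pos: [0.5529, -0.2579, 0.1777]
eef_rot: [179.9, -0.8, -99.0]
contact_force: [0.7, -8.4, -2.1]
gripper_width: 0.0094
```

```bash
python3 st.py
python3 - <<'E'
from h import *
snap('side','s5');snap('top','t5')
f=cv2.imread('pics/s5.png')[180:340,210:370];g=cv2.imread('pics/t5.png')[130:230,350:450]
cv2.imwrite('pics/c5.png',np.hstack([cv2.resize(f,(400,400),interpolation=cv2.INTER_CUBIC),cv2.resize(g,(400,400),interpolation=cv2.INTER_CUBIC)]))
E
```

```text
[ 0.5529 -0.2579  0.1777] [179.86  -0.8  -99.03] [ 0.7 -8.4 -2.1] 0.00941447111289645 rel x -0.001 z 0.0977 r 0.09774464949740398 ang -0.6103284315852254
[ -6.2  16.5 -12.2   0.9 -61.5  -3.3] [-2.92 -0.54  0.02]
```

View pics/c5.png

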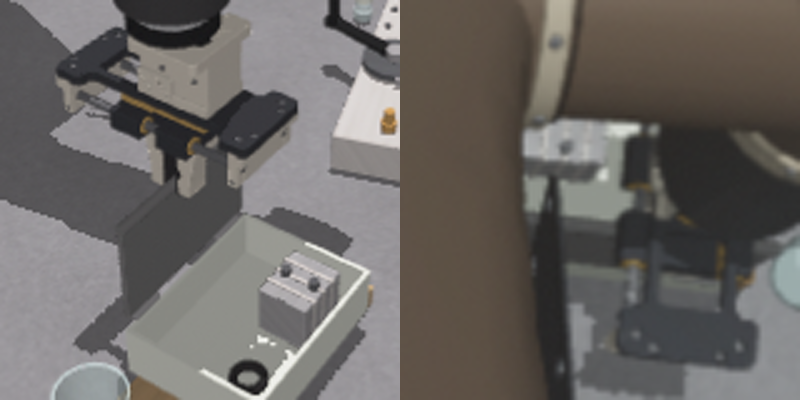

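The cover looks upright. I'll release it, go straight up, and check it with clear views.

Call:
move_arm([
  [0,0,0,0,0,0,45],
  [0,0,0,0,0,0,45],
  [0,0,0,0,0,0,45],
  [0,0,0,0,0,0,45],
  [0,0,0,0,0,0,45],
  [0,0,15,0,0,0,45],
  [0,0,30,0,0,0,45],
  [0,0,40,0,0,0,45],
  [0,0,40,0,0,0,45],
  [0,0,40,0,0,0,45],
  [-40,20,20,0,0,0,45],
  [-40,20,0,0,0,0,45],
  [-40,20,0,0,0,0,45],
  [0,0,0,0,0,0,45],
])

```text
time_s: 8.95
tcp_pos: [0.4297, -0.1949, 0.365]
eef_rot: [-179.9, -0.6, -99.0]
contact_force: [0.5, -0.2, 0.7]
gripper_width: 0.0393
```

```bash
python3 st.py
python3 - <<'E'
from h import *
snap('side','s6');snap('top','t6');snap('wrist','w6')
f=cv2.imread('pics/s6.png')[200:340,220:360];g=cv2.imread('pics/w6.png')[40:300,100:360]
cv2.imwrite('pics/c6.png',np.hstack([cv2.resize(x,(400,400),interpolation=cv2.INTER_CUBIC) for x in(f,g)]))
E
```

```text
[ 0.4297 -0.1949  0.365 ] [-179.86   -0.6   -98.96] [ 0.5 -0.2  0.7] 0.03934732245166574 rel x -0.1326 z 0.285 r 0.31435683435568873 ang -24.955715077064827
[  0.1  -3.  -10.2   0.6 -82.7  -9.2] [ 0.11 -0.3   0.02]
```

View pics/c6.png

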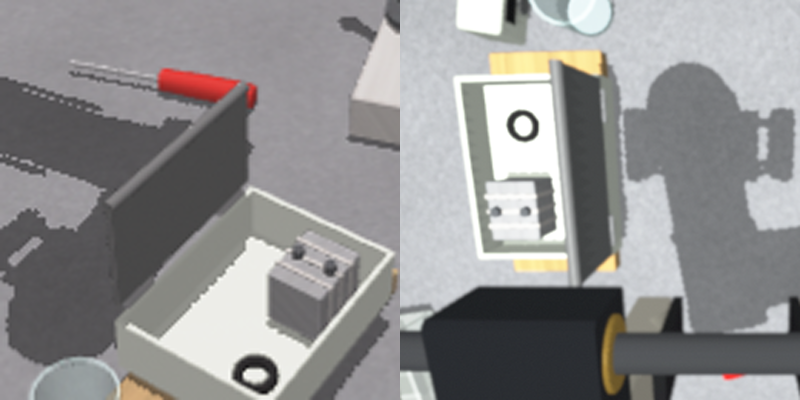

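Side crop: bead corners at (112,203) and (247,90). Wrist crop: bead ends at (557,62) and (573,283). I'll triangulate the edge.

Run:
```python
from h import *
np.set_printoptions(precision=4,suppress=True)
s=load('s6');w=load('w6');h=np.array([.555,-.2515,.08])
S=lambda x,y:(220+x/2.857,200+y/2.857);W=lambda x,y:(100+(x-400)/1.538,40+y/1.538)
A=multi((s,S(112,203)),(w,W(557,62)));B=multi((s,S(247,88)),(w,W(574,283)))
print(A,B)
m=(A[0]+B[0])/2;d=m-h;x=d@[.988,-.156,0];print(m,x,d[2],np.degrees(np.arctan2(x,d[2])), B[0]-A[0])
# single-view: bead mid at z=.187
for n,a,b in(('s',S(112,203),S(247,88)),):
  q=onz(s,[a,b],.188).mean(0);print(n,q,(q-h)@[.988,-.156,0])
q=onz(w,[W(557,62),W(574,283)],.188);print(q,(q.mean(0)-h)@[.988,-.156,0])
# hinge from side now
print('hinge side',onz(s,[S(248,188)],.08))
```

```text
(array([ 0.543 , -0.3324,  0.1827]), [np.float64(0.6832369526260252), np.float64(0.6832369526258811)]) (array([ 0.5704, -0.1686,  0.1803]), [np.float64(0.36319685577282346), np.float64(0.3631968557728368)])
[ 0.5567 -0.2505  0.1815] 0.001537831167073633 0.10153750559172127 0.8677039953783451 [ 0.0274  0.1638 -0.0024]
s [ 0.5607 -0.2572  0.188 ] 0.006476870736428654
[[ 0.5406 -0.3317  0.188 ]
 [ 0.5674 -0.1704  0.188 ]] -0.0010286280286853897
hinge side [[ 0.574  -0.1758  0.08  ]]
```

Gripper pose (-0.6°) and vision (+0.9°) agree that the cover is upright. Now the lever.

Call:
move_arm([
  [4,40,0,0,0,8,100],
  [4,40,0,0,0,8,100],
  [4,40,0,0,0,8,100],
  [4,40,0,0,0,8,100],
  [4,40,0,0,0,8,100],
  [0,40,0,0,0,8,100],
  [0,40,0,0,0,8,100],
  [0,40,-10,0,0,8,100],
  [0,40,-20,0,0,8,100],
  [0,35,-25,0,0,8,100],
  [0,0,-25,0,0,8,100],
  [0,0,-25,0,0,8,100],
  [0,0,0,0,0,3,100],
  [0,0,0,0,0,0,100],
  [0,0,0,0,0,0,100],
  [0,0,0,0,0,0,100],
])

```text
time_s: 10.7
tcp_pos: [0.4542, 0.1991, 0.2584]
eef_rot: [179.9, -0.7, -0.1]
contact_force: [-0.3, 0.7, 0.6]
gripper_width: 0.0874
```

Run:
```python
from h import *
s=get_state();print(s['tcp_pos'],s['eef_rot'],s['joints'])
snap('wrist','w7')
```

```text
[0.45417614 0.19906068 0.25844625] [ 1.79949462e+02 -6.94181766e-01 -1.08258913e-01] [ 46.86941814   1.82238408 -19.08717484   0.5819022  -68.65475027
  42.81227113]
```

View pics/w7.png

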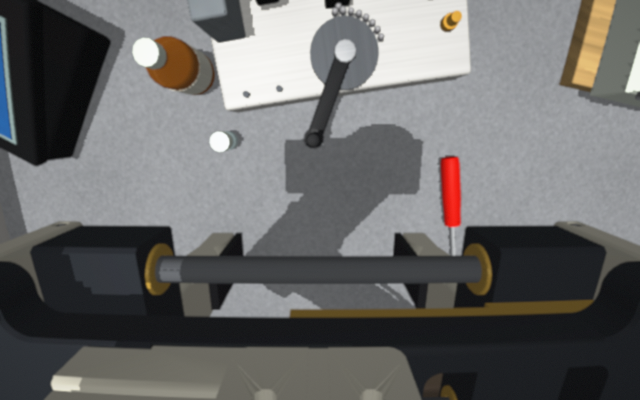

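The peg top is at (313,139) and the pivot boss at (345,50).

Run:
```python
from h import *
np.set_printoptions(precision=4,suppress=True)
w=load('w7');w1=load('w1');t=load('top0');s=load('side0')
T=lambda x,y:(190+(x-1)/3,125+(y-1)/3);S=lambda x,y:(325+(x-1)/3,150+(y-301)/3)
print('peg',onz(w,[(313,139)],.126),multi((w,(313,139)),(t,T(151,269)),(s,S(57,368))))
pv=multi((w,(345,50)),(t,T(194,176)),(s,S(130,450)),(w1,(341.5,73)));print('pivot',pv)
for z in(.07,.075,.08,.085): print(z,onz(w,[(345,50)],z),onz(t,[T(194,176)],z),onz(s,[S(130,450)],z))
print('deck',onz(w,[(228,110),(470,73)],.05))
```

```text
peg [[0.5138 0.205  0.126 ]] (array([0.5111, 0.2031, 0.1184]), [np.float64(3.1792425237850703), np.float64(3.6813785548858635), np.float64(1.164459126726123)])
pivot (array([0.6067, 0.17  , 0.0692]), [np.float64(1.3464755751588533), np.float64(0.6352067552391214), np.float64(1.7767778920041872), np.float64(0.8863236602505409)])
0.07 [[0.6079 0.1704 0.07  ]] [[0.6059 0.1701 0.07  ]] [[0.6056 0.1676 0.07  ]]
0.075 [[0.6066 0.1708 0.075 ]] [[0.6047 0.1693 0.075 ]] [[0.6078 0.1606 0.075 ]]
0.08 [[0.6054 0.1712 0.08  ]] [[0.6035 0.1684 0.08  ]] [[0.61   0.1535 0.08  ]]
0.085 [[0.6042 0.1717 0.085 ]] [[0.6022 0.1675 0.085 ]] [[0.6122 0.1464 0.085 ]]
deck [[0.5463 0.3086 0.05  ]
 [0.5893 0.0192 0.05  ]]
```

The pivot is at (0.6065, 0.170) and the peg at (0.513, 0.204), 99.5 mm apart against the 100 mm given. I'll move over the peg, go down and grip it.

Call:
move_arm([
  [20,2,-10,0,0.7,0,100],
  [20,2,-20,0,0,0,100],
  [19,1,-30,0,0,0,100],
  [0,0,-30,0,0,0,100],
  [0,0,-30,0,0,0,100],
  [0,0,-30,0,0,0,100],
  [0,0,-20,0,0,0,100],
  [0,0,-7,0,0,0,100],
  [0,0,0,0,0,0,100],
  [0,0,0,0,0,0,100],
  [0,0,0,0,0,0,100],
])

```text
time_s: 11.85
tcp_pos: [0.5134, 0.2044, 0.0826]
eef_rot: [-180.0, -0.1, -0.0]
contact_force: [-0.5, -0.8, -0.1]
gripper_width: 0.0876
```

```bash
python3 st.py
python3 - <<'E'
from h import *
snap('side','s8');snap('wrist','w8')
f=cv2.imread('pics/s8.png')[110:250,270:410];g=cv2.imread('pics/w8.png')[0:340,150:490]
cv2.imwrite('pics/c8.png',np.hstack([cv2.resize(x,(400,400),interpolation=cv2.INTER_CUBIC) for x in(f,g)]))
E
```

```text
[0.5134 0.2044 0.0826] [-1.7997e+02 -9.0000e-02 -1.0000e-02] [-0.5 -0.8 -0.1] 0.0876086995840609 rel x -0.1122 z 0.0026 r 0.11225787258195492 ang -88.66214081337783
[ 42.1  17.  -25.5   0.1 -47.4  47.9] [-0.07  0.02 -0.05]
```

View pics/c8.png

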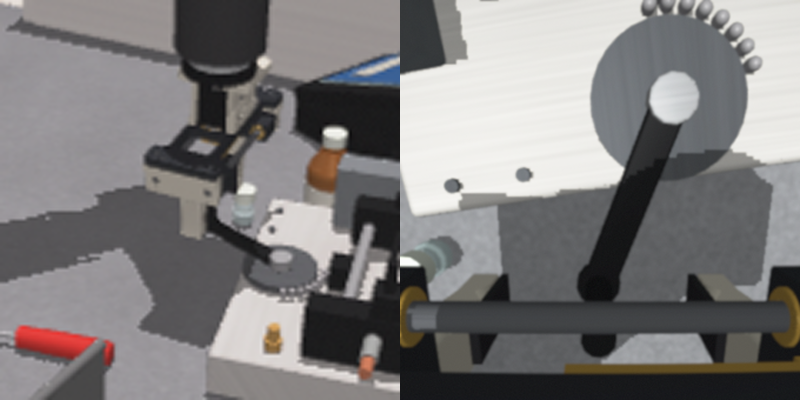

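The peg sits midway between the open fingers, with its base at crop (598,283) and the boss at (674,97). I'll check those values before closing.

Run:
```python
from h import *
w=load('w8');W=lambda x,y:(150+(x-400)*.85,y*.85)
a=onz(w,[W(598,283)],.07)[0];
for z in(.07,.075):
  b=onz(w,[W(674,97)],z)[0];d=a-b;print(a,b,np.hypot(*d[:2]),np.degrees(np.arctan2(d[1],d[0])))
print(onz(w,[W(598,345)],.126))
```

```text
[0.51483493 0.20550094 0.07      ] [0.60745816 0.17010244 0.07      ] 0.09915703217060096 159.0842785521245
[0.51483493 0.20550094 0.07      ] [0.60678114 0.17114596 0.075     ] 0.09815483126139198 159.5121923251588
[[0.51262684 0.2055506  0.126     ]]
```

Call:
move_arm([
  [0,0,0,0,0,0,0],
  [0,0,0,0,0,0,0],
  [0,0,0,0,0,0,0],
  [0,0,0,0,0,0,0],
  [0,0,0,0,0,0,0],
  [0,0,0,0,0,0,0],
  [0,0,0,0,0,0,0],
  [0,0,0,0,0,0,0],
], squeeze=25)

```text
time_s: 12.75
tcp_pos: [0.5126, 0.2038, 0.0811]
eef_rot: [179.9, 0.0, -0.0]
contact_force: [-0.3, -1.1, 0.2]
gripper_width: 0.0293
```

```bash
python3 st.py
```

```text
[0.5126 0.2038 0.0811] [ 1.7994e+02  3.0000e-02 -1.0000e-02] [-0.3 -1.1  0.2] 0.029280647665313683 rel x -0.1129 z 0.0011 r 0.11293359425041018 ang -89.41780658198932
[ 42.   17.1 -25.6   0.  -47.3  47.9] [-0.02 -0.    0.04]
```

Call:
move_arm([
  [0,0,0,0,0,0,0],
  [0,0,0,0,0,0,0],
  [0,0,0,0,0,0,0],
  [0,0,0,0,0,0,0],
])

```text
time_s: 13.15
tcp_pos: [0.5126, 0.204, 0.0812]
eef_rot: [180.0, 0.0, -0.0]
contact_force: [-0.6, 1.7, -0.5]
gripper_width: 0.0133
```

```bash
python3 st.py
python3 - <<'E'
import numpy as np
a0=159.7
for th in(0,.1,.2,.3,.4,.5,.6,.7,.75,.8,.82):
    a=np.radians(a0)+th;print(th,(100*np.array([np.cos(a)-np.cos(np.radians(a0)),np.sin(a)-np.sin(np.radians(a0))])).round(1))
E
```

```text
[0.5126 0.204  0.0812] [ 1.7996e+02  2.0000e-02 -1.0000e-02] [-0.6  1.7 -0.5] 0.01330879637342917 rel x -0.113 z 0.0012 r 0.11296522661043179 ang -89.40830980772493
[ 42.1  17.1 -25.6   0.  -47.3  47.9] [ 0.57  0.15 -0.02]
0 [0. 0.]
0.1 [-3.  -9.5]
0.2 [ -5.  -19.3]
0.3 [ -6.1 -29.3]
0.4 [ -6.1 -39.3]
0.5 [ -5.2 -49.2]
0.6 [ -3.2 -59. ]
0.7 [ -0.3 -68.6]
0.75 [  1.5 -73.2]
0.8 [  3.6 -77.8]
0.82 [  4.4 -79.6]
```

The peg is gripped at home (13.3 mm). I'll sweep along the arc, reading the force as I go.

Call:
move_arm([
  [-1.6,-4.7,0,0,0,0,0],
  [-1.4,-4.8,0,0,0,0,0],
  [0,0,0,0,0,0,0],
])

```text
time_s: 13.45
tcp_pos: [0.5096, 0.1955, 0.0813]
eef_rot: [-179.9, -0.0, 0.0]
contact_force: [-3.3, 6.9, -1.4]
gripper_width: 0.0135
```

Call:
move_arm([
  [-1.1,-4.9,0,0,0,0,0],
  [-0.9,-4.9,0,0,0,0,0],
  [0,0,0,0,0,0,0],
])

```text
time_s: 13.75
tcp_pos: [0.5069, 0.185, 0.0812]
eef_rot: [-180.0, 0.1, 0.0]
contact_force: [-4.3, 5.5, 1.3]
gripper_width: 0.014
```

Call:
move_arm([
  [-0.7,-5,0,0,0,0,0],
  [-0.4,-5,0,0,0,0,0],
  [0,0,0,0,0,0,0],
])

```text
time_s: 14.05
tcp_pos: [0.5059, 0.1752, 0.0812]
eef_rot: [-180.0, 0.0, 0.0]
contact_force: [-4.4, 5.9, 0.3]
gripper_width: 0.0137
```

Call:
move_arm([
  [-0.1,-5,0,0,0,0,0],
  [0.1,-5,0,0,0,0,0],
  [0,0,0,0,0,0,0],
])

```text
time_s: 14.35
tcp_pos: [0.5061, 0.1649, 0.0812]
eef_rot: [180.0, 0.0, -0.0]
contact_force: [-3.3, 4.4, 1.3]
gripper_width: 0.0135
```

Call:
move_arm([
  [0.4,-5,0,0,0,0,0],
  [0,0,0,0,0,0,0],
])

```text
time_s: 14.55
tcp_pos: [0.5066, 0.1611, 0.0813]
eef_rot: [-179.9, 0.0, -0.0]
contact_force: [-8.0, 11.8, 0.4]
gripper_width: 0.0137
```

Call:
move_arm([
  [0.6,-5,0,0,0,0,0],
  [0,0,0,0,0,0,0],
])

```text
time_s: 14.75
tcp_pos: [0.5071, 0.1553, 0.0813]
eef_rot: [-180.0, 0.0, 0.0]
contact_force: [-4.8, 6.3, 1.2]
gripper_width: 0.0137
```

Call:
move_arm([
  [0.9,-4.9,0,0,0,0,0],
  [0,0,0,0,0,0,0],
])

```text
time_s: 14.95
tcp_pos: [0.5081, 0.15, 0.0813]
eef_rot: [180.0, 0.0, 0.0]
contact_force: [-3.5, 5.2, 2.1]
gripper_width: 0.0133
```

Call:
move_arm([
  [1.1,-4.9,0,0,0,0,0],
  [0,0,0,0,0,0,0],
])

```text
time_s: 15.15
tcp_pos: [0.5093, 0.1451, 0.0813]
eef_rot: [180.0, 0.0, 0.0]
contact_force: [-3.3, 5.5, 1.4]
gripper_width: 0.0137
```

Call:
move_arm([
  [0.7,-2.4,0,0,0,0,0],
  [0,0,0,0,0,0,0],
])

```text
time_s: 15.35
tcp_pos: [0.51, 0.1433, 0.0813]
eef_rot: [-180.0, 0.0, -0.0]
contact_force: [-5.5, 7.6, 1.5]
gripper_width: 0.0136
```

Call:
move_arm([
  [0.7,-2.4,0,0,0,0,0],
  [0,0,0,0,0,0,0],
])

```text
time_s: 15.55
tcp_pos: [0.5104, 0.1414, 0.0813]
eef_rot: [-179.9, 0.0, -0.0]
contact_force: [-7.8, 10.7, 3.4]
gripper_width: 0.0135
```

Call:
move_arm([
  [0.8,-2.4,0,0,0,0,0],
  [0,0,0,0,0,0,0],
])

```text
time_s: 15.75
tcp_pos: [0.5113, 0.1386, 0.0813]
eef_rot: [-180.0, 0.0, 0.0]
contact_force: [-4.0, 7.3, 1.2]
gripper_width: 0.0134
```

Call:
move_arm([
  [0.8,-2.4,0,0,0,0,0],
  [0,0,0,0,0,0,0],
])

```text
time_s: 15.95
tcp_pos: [0.5123, 0.1359, 0.0813]
eef_rot: [-180.0, 0.0, 0.0]
contact_force: [-2.8, 6.5, 2.0]
gripper_width: 0.0132
```

Force peaks came at y≈0.161 (click 2) and y≈0.1414 (click 3), rising just past 0.4 and 0.6 as expected. The fourth should rise near y≈0.125, so I'll creep toward it.

Call:
move_arm([
  [0.9,-2.3,0,0,0,0,0],
  [0.9,-2.3,0,0,0,0,0],
  [0,0,0,0,0,0,0],
])

```text
time_s: 16.25
tcp_pos: [0.5143, 0.1311, 0.0814]
eef_rot: [180.0, 0.0, 0.0]
contact_force: [-3.0, 5.5, 2.7]
gripper_width: 0.0136
```

Call:
move_arm([
  [1.0,-2.2,0,0,0,0,0],
  [0,0,0,0,0,0,0],
  [0,0,0,0,0,0,0],
])

```text
time_s: 16.55
tcp_pos: [0.5154, 0.1288, 0.0814]
eef_rot: [180.0, -0.0, 0.0]
contact_force: [-2.0, 5.2, -0.7]
gripper_width: 0.0138
```

Call:
move_arm([
  [0.9,-2,0,0,0,0,0],
  [0,0,0,0,0,0,0],
  [0,0,0,0,0,0,0],
])

```text
time_s: 16.85
tcp_pos: [0.5163, 0.1268, 0.0814]
eef_rot: [180.0, -0.0, 0.0]
contact_force: [-2.8, 4.3, 1.7]
gripper_width: 0.0136
```

Call:
move_arm([
  [0.6,-1.4,0,0,0,0,0],
  [0,0,0,0,0,0,0],
  [0,0,0,0,0,0,0],
])

```text
time_s: 17.15
tcp_pos: [0.5168, 0.1256, 0.0814]
eef_rot: [180.0, 0.0, 0.0]
contact_force: [-4.2, 5.8, 3.0]
gripper_width: 0.0136
```

Call:
move_arm([
  [0.6,-1.2,0,0,0,0,0],
  [0,0,0,0,0,0,0],
  [0,0,0,0,0,0,0],
])

```text
time_s: 17.45
tcp_pos: [0.5172, 0.1246, 0.0814]
eef_rot: [-180.0, 0.0, 0.0]
contact_force: [-4.4, 7.6, 3.4]
gripper_width: 0.0133
```

The force is rising again at y=0.1246 (θ≈0.815), so the fourth click is in. One last look at the scene before handing in.

```bash
python3 st.py
python3 - <<'E'
from h import *
c=snap('side','s9');a=load('s6')['frame'].astype(int);b=c['frame'].astype(int)
print('tray/cover diff',np.abs(a-b)[235:330,262:360].mean())
cv2.imwrite('pics/c9.png',cv2.resize(c['frame'][100:400,180:500],None,fx=1.9,fy=1.9))
E
```

```text
[0.5172 0.1246 0.0814] [-1.7999e+02  2.0000e-02  0.0000e+00] [-4.4  7.6  3.4] 0.013335079175371974 rel x -0.096 z 0.0014 r 0.0960120758572857 ang -89.18082145709681
[ 34.7  15.4 -28.1  -0.  -46.5  55.3] [2.73 2.01 0.2 ]
tray/cover diff 5.0380594343000356
```

View pics/c9.png

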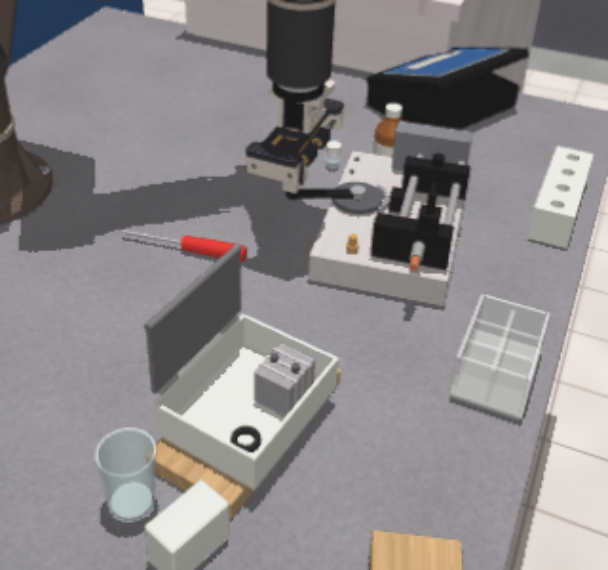

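The cover stands upright at (195,320), the lever is held at (290,190), and nothing else has moved. I'm handing in.

```bash
python3 -c "
from plant import *
print(close_job())"
```

```text
the job is handed in; nothing more can be done
None
```

I folded the cover up until it stood straight, then pushed the priming lever four clicks. I handed the job in at about 17.5 s (limit 67 s) with the gripper still holding the lever.

- **Cover:** it is within about 1° of vertical. The gripper's position at release gave -0.6° and triangulating the free edge from two cameras gave +0.9°. One side-view ray at an assumed height put the edge about 6 mm further in. I put that down to error in the assumed height and trusted the other two.
- **Lever:** it is held at about 0.815 rad with the peg gripped (13.3 mm measured, 14 mm nominal). I saw force peaks for clicks 2 and 3. The force was rising again at 0.815, one click spacing after the third. I sampled too coarsely to see click 1's peak, so that click is counted by angle only.
- **Forces:** the highest reading was about 14 N, taken at the end of each move, so short peaks within a move would not show.
- **Other objects:** the last side picture showed the cover still standing and nothing else visibly moved.
- **Picture budget:** I viewed 12 pictures, two over the budget of 10.

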